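# Put the red tin away and bring the white round

## Robot

A 6-joint arm with a two-finger parallel gripper is mounted at the origin on the work surface. World frame = base frame: x ahead of the robot, y to its left, z up, the work surface at z = 0. Lengths are in m, angles in rad, forces in N, time in s.
With the tool pointing down it reaches from about 0.425 to 0.95 m from the base axis. Payload 3.5 kg.
Tool frame: the origin (TCP) lies midway between the tips of the shut fingers; the grasp point (between the pads) lies 19 mm behind it; z points along the fingers, y is the line along which they close (so a half turn about z gives the same grasp; the last joint's range is limited). The gripper opens to 85 mm and grips with 20 to 120 N. Pads are 22 mm wide; open, the fingers measure 114 mm over their backs; the gripper's body (76 mm by 85 mm) begins 54 mm behind the grasp point. The pads swing forward as they close: fully open they stand 13 mm farther back than shut.
Start: joints at [0.999, 0.286, 1.577, -0, 1.279, -0.15], TCP at [0.276, 0.616, 0.231] pointing down, gripper open.
Joint ranges: [-2.77, 2.77], [-0.9, 2.22], [0.21, 2.48], [-1.53, 4.67], [0.24, 2.81], [-2.84, 2.84]. Speed limits (rad/s): [2.79, 2.79, 3.14, 3.14, 3.14, 3.14].

## Interface

Orientations are given as a unit quaternion [x, y, z, w].
In Python, from plant import ctrl, cams, order gives the robot as it stands.
- The arm moves only by the tool move_arm, never from a script. Its argument "plan" is one flat list of numbers, 7 for each row, row after row: the shift along the world's x, y, z in mm, then the turn, a rotation vector about the world's x, y, z in degrees, then the finger opening in mm, from 0 to 85.4. A call has 1 to 12 rows; each row shifts and turns the commanded pose from where the row before left it; what a row does not reach is not made up. A row lasts 1/10 s, in which the tool goes at most 50 mm and 8.59 degrees, less where a joint would pass 70% of its speed; a pose out of reach is approached as far as the arm can. A call is refused whole if a number of a shift passes 50 or a number of a turn 8.59, either way. A call with a gripper value outside its range is refused whole. The fingers move at their own pace and stop on an object; "newtons" is the grip in N (left out, the last holds). Time passes only in rows, so rows that do not move let the fingers close. It gives the time, the measured TCP pose, the force, the opening and the grip force at its end, in the units of the state.
- ctrl.get_state(): the state, without advancing time (a new reading comes with each control period).
- cams.read_camera(name): name is "scene" or "top" or "wrist"; returns a dict with "color" (480x640x3 uint8, red, green, blue), "fov_y" (degrees; the focal length in pixels is half the picture's height over the tangent of half this angle, whatever the lens; pixels are square), "cx", "cy" (the principal point, pixels), "origin" and "orientation" of the camera in the world; the wrist camera has in their place "T_tool_cam" (4x4, takes a point from camera to tool coordinates, whose origin is the TCP and whose axes are the flange's). Camera axes: x right, y up, looking along -z (the intrinsics and any distortion apply to the point x, -y, -z); pixel columns grow to the right and rows downward; lengths in m; the calibration is good to about 2 mm. A picture is of the moment at which its call begins: read the wrist's pose just before it. There is no depth.
- order.sign_off(): hands the job in; it is judged then, once.
The state is a dict: "time": time; "qpos": joint angles; "dq": joint speeds; "joint_efforts": joint torques, N m; "eef_pos": TCP position; "tcp_rot": TCP orientation; "contact_force": force on the tool from outside, world axes, zero at the start; "wrist_torque": the same for the moment, N m; "opening": opening from 0.0 (shut) to 1.0 (fully open); "finger_force": force on a finger pad.
Only numpy, scipy, OpenCV 4.12 (cv2) and the standard library are available. Lean on these libraries where they do the work, as an engineer would, in place of code of your own. Each camera call takes 0.05 s, during which the arm holds its last target. There are 200 camera calls.

## Task

I have finished with the red enamel: set its tin down into the empty cup of the paint carousel and let go of it. Then turn the carousel until the white jar is squarely at the front of the stand, where the brush is clipped, and finish still gripping the carousel (the centre knob is there for that), holding it still while I unscrew the lid. Leave the other jars standing in their cups and the things on the bench where they lie.

Things in the scene. Friction and masses are not known exactly. Their poses are not given: they have to be found in the camera images.
- tin (a point): centre (half-way up) of the red enamel paint tin: 46 mm diameter, 62 mm high, about 0.16 kg, steel rims, loose, standing upright on the bench
- pocket (a point): centre of the floor of the one empty cup on the carousel, 30 mm above the bench; it turns with the carousel. The cup is a round aluminium ring open at the top: 52 mm inner and 60 mm outer diameter, 14 mm deep; the tin stands in it with 3 mm to spare all round, so grip the tin in its upper half for the fingers to stay above the ring
- knob (a point): on the carousel's upright axis, half-way up the round cherry centre knob: 42 mm diameter, 32 mm high, its top 132 mm above the bench and well above the jars (tops at 92 mm). Taken from above between two fingers and twisted, it turns the carousel
- carousel: the turntable: a dark round deck 240 mm in diameter, its top 30 mm above the bench, with five cups evenly spaced (72 degrees) on a circle of 88 mm radius and the centre knob, on a bearing that turns without end either way, with slight drag (about 0.04 N m), and stays where it is left. Origin on the axis at bench height; z up; its -x axis points from the axis to the empty cup
- stand: the carousel's fixed wooden stand, screwed to the bench: a round plinth with a tongue sticking out in front that carries a drip tray and a clipped paint brush. Origin on the carousel's axis at bench height; its -x axis points to the front, along the middle of the tongue, which ends 185 mm from the axis; the brush lies across it 162 mm from the axis, 38 mm above the bench at most
- white (a point): centre (half-way up) of the white paint jar, with white body and white screw lid; 44 mm diameter, 62 mm high, about 0.14 kg, loose, standing upright in one of the carousel's cups; its bottom is 30 mm above the bench; this is the jar to bring to the front
- blue (a point): centre (half-way up) of the blue paint jar, with blue body and blue screw lid; 44 mm diameter, 62 mm high, about 0.14 kg, loose, standing upright in one of the carousel's cups; its bottom is 30 mm above the bench
- green (a point): centre (half-way up) of the green paint jar, with green body and green screw lid; 44 mm diameter, 62 mm high, about 0.14 kg, loose, standing upright in one of the carousel's cups; its bottom is 30 mm above the bench
- yellow (a point): centre (half-way up) of the yellow paint jar, with yellow body and yellow screw lid; 44 mm diameter, 62 mm high, about 0.14 kg, loose, standing upright in one of the carousel's cups; its bottom is 30 mm above the bench
- hammer: copper-headed rivet hammer lying on the bench, 240 mm long along its x axis, handle 16 mm thick, head 72 mm across at its +x end; origin under its handle
- bollard_a: turned cherry model bollard, 34 mm diameter, 48 mm high, standing; origin at the centre of its underside
- bollard_b: a second bollard, the same
- burnisher: flat bone burnisher lying on the bench, 145 x 18 x 9 mm; origin under its middle
- vise: small steel bench vise bolted down at the left, base 110 x 150 mm, 110 mm high, with a cranked screw and a 500 mm basswood mast held level in its jaws along its x axis, from 200 mm behind to 300 mm ahead of its origin, 98 mm up; origin at the centre of its underside; not part of the job
There are look-alikes about, which are no part of the job. Leave any black look-alike of the part that bears tin alone.

How it is judged:
By the outcome, as a careful person would: the job done as asked, in the order asked, and still so for the second after the job is handed in, while the arm keeps its last pose, push and grip.
It also fails if it takes over 64 s, if anything falls off the work surface, if the arm or the gripper's body presses on something with over 40 N, if the wrist force passes 120 N, or if a joint passes its speed limit or range.

## Working session

There is one attempt and no reset: what is moved stays moved. The work goes in short steps, Python scripts to look and compute and a tool call to move; the robot and the scene stay as the last step left them, time stands still between calls to the robot, and variables do not carry over. Pictures are saved under pics/ and viewed, at most 10 in all, crops included, and the job is handed in when it is done.

Besides the shell and the picture viewer there is one more tool, called after ">>>" as name(argument=value, ...) on one line, values as JSON. move_arm: Moves the arm, as the interface text tells. Its arguments: {"type":"object","properties":{"plan":{"type":"array","items":{"type":"number"}},"newtons":{"type":"number"}},"required":["plan"]}

```bash
mkdir -p pics; ls; cat > h.py <<'E'
import numpy as np, cv2
from scipy.spatial.transform import Rotation as R
from plant import ctrl, cams, order
def shot(n,f=None):
    s=ctrl.get_state(); c=cams.read_camera(n)
    if n=="wrist":
        T=np.eye(4);T[:3,:3]=R.from_quat(s["tcp_rot"]).as_matrix();T[:3,3]=s["eef_pos"]
        T=T@np.array(c["T_tool_cam"])
        c["o"],c["R"]=T[:3,3],T[:3,:3]
    else: c["o"],c["R"]=np.array(c["origin"]),R.from_quat(c["orientation"]).as_matrix()
    if f: cv2.imwrite("pics/"+f,c["color"][:,:,::-1])
    c["f"]=240/np.tan(np.radians(c["fov_y"])/2)
    return c
def ray(c,u,v):
    x=(u-c["cx"])/c["f"];y=(v-c["cy"])/c["f"]
    if "dist" in c and c["dist"] is not None:
        x,y=cv2.undistortPoints(np.array([[[u,v]]],float),np.array([[c["f"],0,c["cx"]],[0,c["f"],c["cy"]],[0,0,1]]),np.array(c["dist"],float))[0,0]
    return c["R"]@np.array([x,-y,-1.])
def onz(c,u,v,z):
    d=ray(c,u,v); return c["o"]+d*(z-c["o"][2])/d[2]
E
python3 - <<'E'
from h import *
for n in("top","scene","wrist"):
    c=shot(n,n+"0.png"); print(n,{k:v for k,v in c.items() if k!="color"})
s=ctrl.get_state();print(s)
E
```

```text
pics
top {'fov_y': 46.15119049034192, 'cx': 324.6418245769092, 'cy': 233.3779849141532, 'origin': array([0.36579346, 0.0519565 , 1.9658925 ]), 'orientation': array([ 0.04313996, -0.0337346 , -0.70131432,  0.71074549]), 'o': array([0.36579346, 0.0519565 , 1.9658925 ]), 'R': array([[ 0.01404041,  0.99400135, -0.10846278],
       [-0.99982259,  0.01259435, -0.01400594],
       [-0.0125559 ,  0.10864018,  0.99400184]]), 'f': np.float64(563.33690600602)}
scene {'fov_y': 49.442072155642165, 'cx': 321.56489065018025, 'cy': 238.5503464683372, 'origin': array([ 0.96094532, -0.55901783,  1.21499962]), 'orientation': array([0.27631113, 0.08568663, 0.26454181, 0.91996065]), 'o': array([ 0.96094532, -0.55901783,  1.21499962]), 'R': array([[ 0.84535087, -0.43938377,  0.30384834],
       [ 0.53408844,  0.70733959, -0.46305534],
       [-0.01146496,  0.55372612,  0.83261993]]), 'f': np.float64(521.2931916317483)}
wrist {'fov_y': 61.17677560648434, 'cx': 321.79479239048817, 'cy': 241.69608780757488, 'T_tool_cam': array([[-1.04792311e-03,  9.48185808e-01,  3.17714613e-01,
         8.21894762e-02],
   
[... 488 characters left out ...]
)}
{'time': 0.15, 'qpos': array([ 9.98981023e-01,  2.86999052e-01,  1.57781285e+00,  2.47361911e-05,
        1.27863157e+00, -1.50001584e-01]), 'dq': array([-0.00083658, -0.00190719, -0.00348432, -0.00013015,  0.00278812,
        0.00035205]), 'joint_efforts': array([ 6.39941991e-04, -4.06599784e+01, -2.93142718e+01, -1.78972405e-04,
        3.92549453e-03,  4.58318951e-06]), 'eef_pos': array([0.27604758, 0.61541903, 0.23025544]), 'tcp_rot': array([ 2.09350156e-01,  9.77840302e-01, -8.61612019e-04, -3.37863160e-04]), 'contact_force': array([-0.482135  , -0.54326173, -0.61218503]), 'wrist_torque': array([0.05238447, 0.00444206, 0.02950498]), 'finger_force': 0.0, 'opening': 0.9992435779808124}
```

View pics/top0.png

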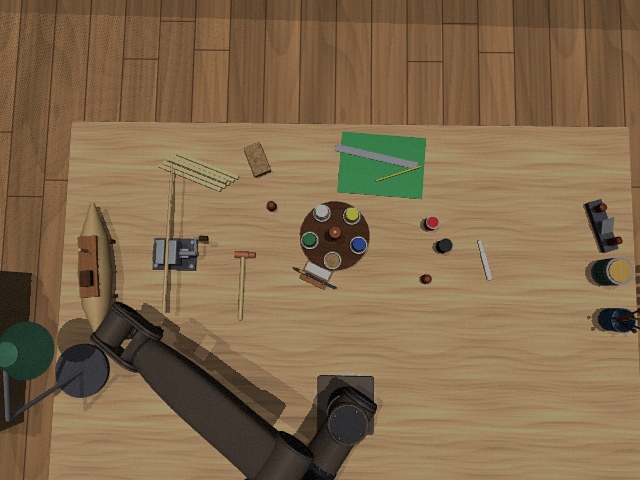

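View pics/scene0.png

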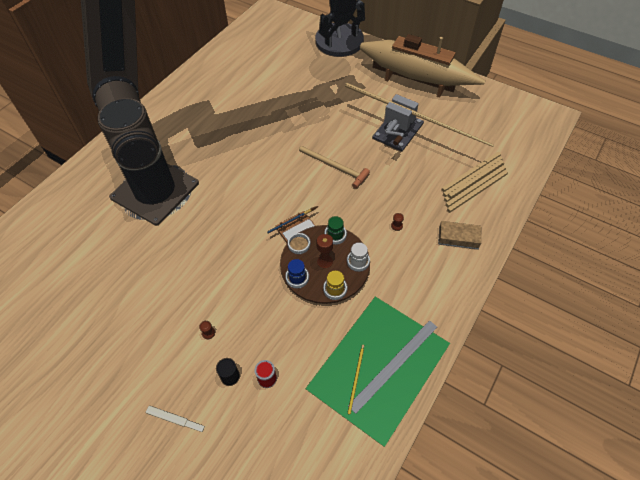

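Top view: tin at about (431,223), black look-alike (444,246), knob (334,233), empty cup (332,261), white (321,213), brush and tray about (317,274). The scene view agrees: tin (265,373), cup (298,242), white (358,255).

```bash
cat > m.py <<'E'
from h import *
def blob(c,box,cond):
    u0,v0,u1,v1=box; h=cv2.cvtColor(c["color"],cv2.COLOR_RGB2HSV)[v0:v1,u0:u1].astype(int)
    m=cond(h[...,0],h[...,1],h[...,2]).astype(np.uint8)
    n,l,st,ce=cv2.connectedComponentsWithStats(m); 
    if n<2: return None
    i=1+st[1:,4].argmax(); return ce[i]+[u0,v0],st[i,4],st[i,:4]+[u0,v0,0,0]
red=lambda h,s,v:((h<6)|(h>172))&(s>150)&(v>90)
wh=lambda h,s,v:(s<45)&(v>150)
ye=lambda h,s,v:(h>22)&(h<34)&(s>150)&(v>100)
bl=lambda h,s,v:(h>105)&(h<130)&(s>130)&(v>50)
gr=lambda h,s,v:(h>50)&(h<95)&(s>120)&(v>30)
E
python3 - <<'E'
from m import *
T={"tin":((415,210,445,236),red,.062),"white":((305,200,332,224),wh,.09),"yellow":((338,203,366,228),ye,.09),"blue":((345,232,372,257),bl,.09),"green":((298,228,322,252),gr,.09)}
S={"tin":((245,355,285,392),red,.055),"white":((340,238,375,272),wh,.08),"yellow":((318,264,352,300),ye,.08),"blue":((280,255,312,288),bl,.08),"green":((322,212,350,245),gr,.08)}
for n,D in(("top",T),("scene",S)):
    c=shot(n); P={}
    for k,(b,f,z) in D.items():
        r=blob(c,b,f); P[k]=onz(c,*r[0],z); print(n,k,r[0].round(1),r[1],r[2],P[k].round(4))
    if n=="top":
        print("knob",onz(c,334.5,232.5,.132),"cup",onz(c,332,261,.044),"brush",onz(c,293,268,.036),onz(c,336,288,.036))
        cv2.imwrite("pics/z.png",cv2.resize(c["color"][190:300,270:380,::-1],(660,660),interpolation=2)[:600])
E
```

```text
top tin [432.5 221.7] 84 [428 217  10  10] [ 0.6182 -0.2873  0.062 ]
top white [321.2 210.3] 115 [316 205  13  12] [0.6484 0.0909 0.09  ]
top yellow [351.8 213.7] 111 [346 208  12  12] [ 0.6382 -0.0119  0.09  ]
top blue [358.4 243.6] 121 [353 238  12  13] [ 0.5376 -0.035   0.09  ]
top green [309.1 238.9] 120 [303 233  13  12] [0.5511 0.1302 0.09  ]
knob [0.56920402 0.04555309 0.132     ] cup [0.48098757 0.05258903 0.044     ] brush [0.45569797 0.18587626 0.036     ] [0.38954469 0.03779337 0.036     ]
scene tin [264.1 369.2] 184 [257 362  16  15] [ 0.6178 -0.2877  0.055 ]
scene white [358.9 249. ] 165 [352 243  15  13] [0.6459 0.0956 0.08  ]
scene yellow [335.2 277.9] 201 [327 271  17  16] [ 0.6383 -0.0094  0.08  ]
scene blue [295.7 270. ] 296 [288 259  17  25] [ 0.5422 -0.0426  0.08  ]
scene green [335.4 226.8] 240 [329 217  14  23] [0.558  0.1232 0.08  ]
```

View pics/z.png

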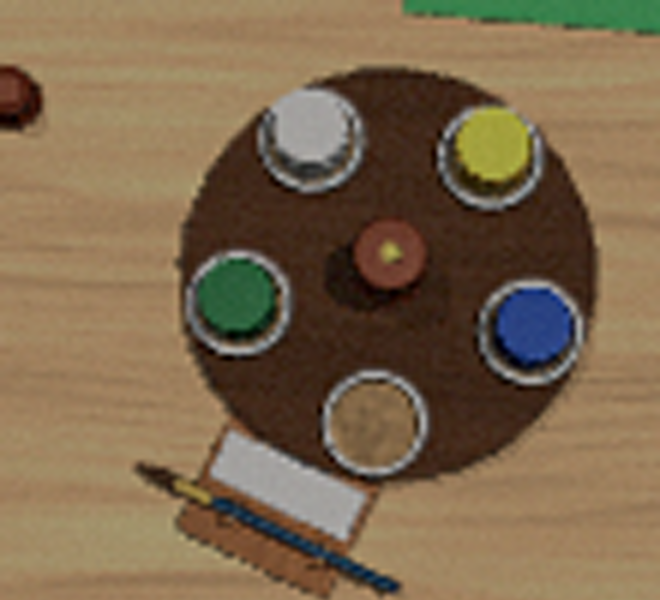

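Deck zoom: rings at white (311,139), yellow (491,156), blue (531,331), green (239,302), empty (375,422); tray centred about (290,485). White needs about +125° CCW. I'll move over the carousel for a close look on the way.

>>> move_arm(plan=[22, -43, 8, 0, 0, 0, 85, 22, -43, 8, 0, 0, 0, 85, 22, -43, 8, 0, 0, 0, 85, 22, -43, 8, 0, 0, 0, 85, 22, -43, 8, 0, 0, 0, 85, 22, -43, 8, 0, 0, 0, 85, 22, -43, 8, 0, 0, 0, 85, 22, -43, 8, 0, 0, 0, 85, 22, -43, 8, 0, 0, 0, 85, 22, -43, 8, 0, 0, 0, 85, 22, -43, 8, 0, 0, 0, 85, 22, -43, 8, 0, 0, 0, 85])

```text
time: 1.45
eef_pos: [0.5408, 0.0979, 0.3278]
tcp_rot: [0.209, 0.978, 0.0, 0.0]
contact_force: [0.6, 0.3, 0.3]
opening: 0.994
finger_force: 0.0
```

>>> move_arm(plan=[0, -20, 10, 0, 0, 0, 85, 0, -20, 10, 0, 0, 0, 85, 0, 0, 0, 0, 0, 0, 85, 0, 0, 0, 0, 0, 0, 85])

```text
time: 1.85
eef_pos: [0.5403, 0.0598, 0.3473]
tcp_rot: [0.21, 0.978, 0.0, 0.0]
contact_force: [-0.1, 0.9, -0.5]
opening: 0.993
finger_force: 0.0
```

```bash
python3 - <<'E'
from h import *
c=shot("wrist","w1.png"); np.savez("w1.npz",**{k:c[k] for k in("color","o","R","f","cx","cy")})
s=ctrl.get_state();print(s["eef_pos"],s["qpos"],s["time"])
E
```

```text
[0.54002695 0.06038318 0.34678366] [-7.56512810e-02 -7.28966316e-02  1.75848729e+00  5.05667800e-04
  1.45676082e+00 -1.22488088e+00] 1.9
```

View pics/w1.png

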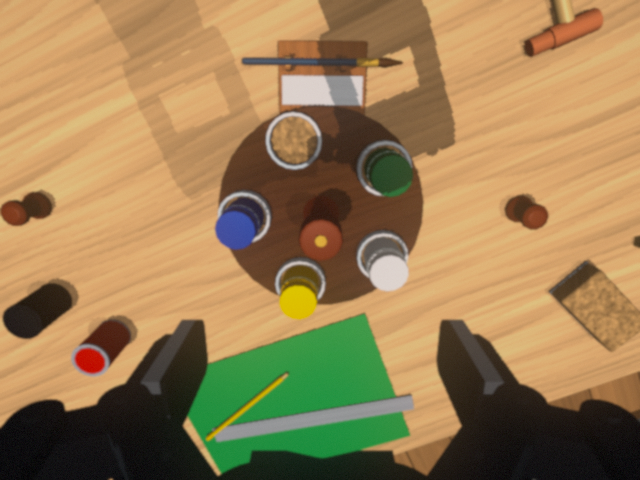

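Wrist view: carousel deck centre about (320,205), empty cup (294,140), white jar ring (383,258), white tray (322,91), brush across at (320,62).

```bash
cat > fit.py <<'E'
from m import *
from scipy.optimize import least_squares
def pent(c,rings,z=.044):
    # ring centres in order of decreasing/increasing azimuth -> axis, phase ; rings: {k:(u,v)} k=index of cup CCW from empty
    ks=list(rings); P=np.array([onz(c,*rings[k],z)[:2] for k in ks]); 
    f=lambda p:(np.c_[p[0]+.088*np.cos(p[2]+np.array(ks)*1.256637),p[1]+.088*np.sin(p[2]+np.array(ks)*1.256637)]-P).ravel()
    a0=P.mean(0); d=P[ks.index(0)]-a0 if 0 in ks else [-1,0]
    r=least_squares(f,[*a0,np.arctan2(d[1],d[0])]); return r.x,r.fun.reshape(-1,2)
E
python3 - <<'E'
from fit import *
c=dict(np.load("w1.npz"))
def dk(u0,v0,u1,v1,cond): return blob(c,(u0,v0,u1,v1),cond)
# CCW order from empty: empty0 -> ? 
rings={0:(294,140),1:(243,218),2:(300,282),3:(383,258),4:(385,168)}
a=[onz(c,*rings[k],.044)[:2] for k in range(5)]; m=np.mean(a,0)
print("az",[np.degrees(np.arctan2(*(p-m)[::-1])).round(1) for p in a])
x,r=pent(c,rings); print(x,np.degrees(x[2]),(r*1000).round(1))
h=cv2.cvtColor(c["color"],cv2.COLOR_RGB2HSV).astype(int)
tm=((h[...,1]<40)&(h[...,2]>150)).astype(np.uint8); tm[:70]=0;tm[108:]=0;tm[:,:275]=0;tm[:,372:]=0
ct=max(cv2.findContours(tm,0,cv2.CHAIN_APPROX_NONE)[0],key=len)[:,0]
Q=np.array([onz(c,*p,.033)[:2] for p in ct]); rr=cv2.minAreaRect((Q*1000).astype(np.float32)); print("tray",rr,np.median(Q,0))
mid=np.array(rr[0])/1000; d=mid-x[:2]; print("az tray",np.degrees(np.arctan2(d[1],d[0])))
print("knob",onz(c,321,241,.132),"brush",[onz(c,*p,.036) for p in((245,61),(400,63))])
# empty ring ellipse
rm=((h[...,1]<70)&(h[...,2]>110)).astype(np.uint8); rm[:110]=0;rm[172:]=0;rm[:,:260]=0;rm[:,328:]=0
n,l,st,ce=cv2.connectedComponentsWithStats(rm);i=1+st[1:,4].argmax();e=cv2.fitEllipse(cv2.convexHull(np.argwhere(l==i)[:,::-1].astype(np.int32)));print("ring",e,onz(c,*e[0],.044))
b=blob(c,(65,335,112,380),red);print("tin",b,onz(c,*b[0],.062))
for k,bx,f in(("white",(365,245,412,296),wh),("blue",(212,200,262,250),bl),("yellow",(276,275,322,322),ye)):
    b=blob(c,bx,f);print(k,b[0],onz(c,*b[0],.092))
E
```

```text
az [np.float64(174.8), np.float64(-112.4), np.float64(-41.3), np.float64(30.4), np.float64(103.2)]
[0.57325068 0.04545042 3.05317862] 174.93424884230677 [[ 0.2 -0.2]
 [-0.7  1.1]
 [ 1.6 -0.9]
 [-1.5  0.1]
 [ 0.4 -0.1]]
tray ((445.79608154296875, 88.19869995117188), (54.721099853515625, 27.723804473876953), 65.72077941894531) [0.44606603 0.08660261]
az tray 161.45854510875066
knob [0.57442641 0.0450582  0.132     ] brush [array([0.39375438, 0.04084264, 0.036     ]), array([0.46100612, 0.18534506, 0.036     ])]
ring ((292.81072998046875, 140.1085662841797), (56.278472900390625, 58.57394027709961), 176.69027709960938) [0.48496619 0.05222482 0.044     ]
tin (array([ 89.36479129, 360.39564428]), np.int32(551), array([ 75, 349,  29,  24])) [ 0.61957699 -0.28905439  0.062     ]
white [388.53257042 271.80105634] [0.64743391 0.09067287 0.092     ]
blue [235.56921676 229.14116576] [ 0.53887408 -0.03499141  0.092     ]
yellow [297.64980916 300.98854962] [ 0.63880171 -0.01198697  0.092     ]
```

```bash
python3 - <<'E'
from fit import *
c=dict(np.load("w1.npz"))
cv2.imwrite("pics/w1z.png",cv2.resize(c["color"][25:185,235:445,::-1],(787,600),interpolation=2))
E
```

```text
(no output)
```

View pics/w1z.png

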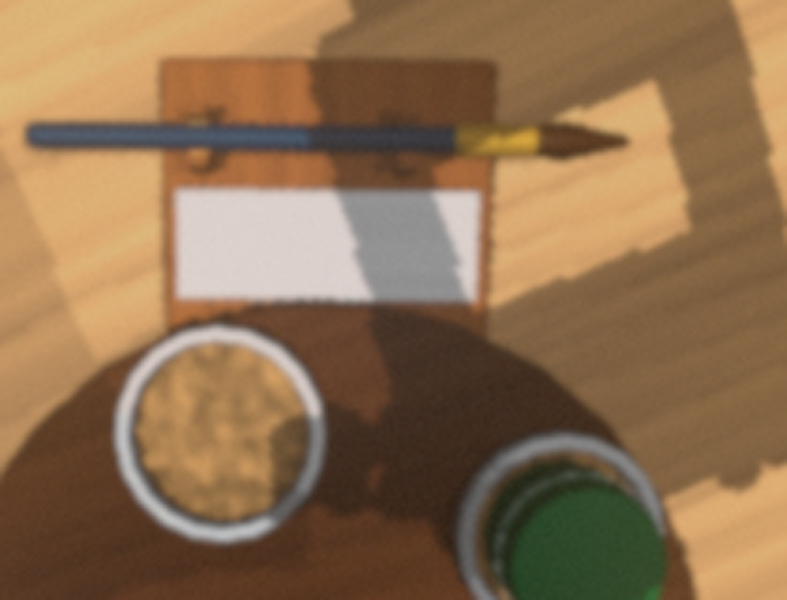

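>>> move_arm(plan=[8, -40, -12, 0, 0, 0, 85, 8, -40, -12, 0, 0, 0, 85, 8, -40, -12, 0, 0, 0, 85, 8, -40, -12, 0, 0, 0, 85, 8, -40, -12, 0, 0, 0, 85, 8, -40, -12, 0, 0, 0, 85, 8, -40, -12, 0, 0, 0, 85, 8, -40, -12, 0, 0, 0, 85, 15, -20, -12, 0, 0, 0, 85, 0, 0, 0, 0, 0, 0, 85, 0, 0, 0, 0, 0, 0, 85])

```text
time: 3.0
eef_pos: [0.6193, -0.2788, 0.2377]
tcp_rot: [0.209, 0.978, 0.001, -0.001]
contact_force: [0.9, 0.3, 0.3]
opening: 0.994
finger_force: 0.0
```

The zoom shows the tongue end corners at (162,60)/(496,63), tray (174,188)–(475,303) partly shaded (which spoiled my mask), empty ring centre (220,433).

```bash
python3 - <<'E'
from fit import *
c=dict(np.load("w1.npz")); k=3.7476; U=lambda x,y,z:onz(c,235+x/k,25+y/k,z)[:2]
ax=np.array([.5735,.0453])
az=lambda d:np.degrees(np.arctan2(d[1],d[0])).round(2)
A,B=U(162,60,.03),U(496,63,.03); t=[U(174,188,.032),U(479,190,.032),U(475,303,.032),U(176,299,.032)]
n=lambda e:az([-e[1],e[0]])
print("end mid",az((A+B)/2-ax),np.linalg.norm((A+B)/2-ax),"tray",az(np.mean(t,0)-ax)," normals",n(B-A),n(t[1]-t[0]),n(t[2]-t[3]))
print("ring",U(220,433,.044),az(U(220,433,.044)-ax))
w=shot("wrist","w2.png"); s=ctrl.get_state(); print(s["eef_pos"])
np.savez("w2.npz",**{k:w[k] for k in("color","o","R","f","cx","cy")})
h=cv2.cvtColor(w["color"],cv2.COLOR_RGB2HSV).astype(int); m=(((h[...,0]<6)|(h[...,0]>172))&(h[...,1]>170)&(h[...,2]>90)).astype(np.uint8)
q,l,st,ce=cv2.connectedComponentsWithStats(m)
for i in range(1,q):
    if st[i,4]>300: print(st[i],ce[i],onz(w,*ce[i],.062))
E
```

```text
end mid 155.1 0.18105865214954664 tray 155.23  normals 155.26 155.37 154.99
ring [0.48576556 0.05290234] 175.05
[ 0.61944723 -0.27853151  0.23887232]
[ 289  198   44   42 1380] [310.23695652 219.12173913] [ 0.62034827 -0.28811139  0.062     ]
```

View pics/w2.png

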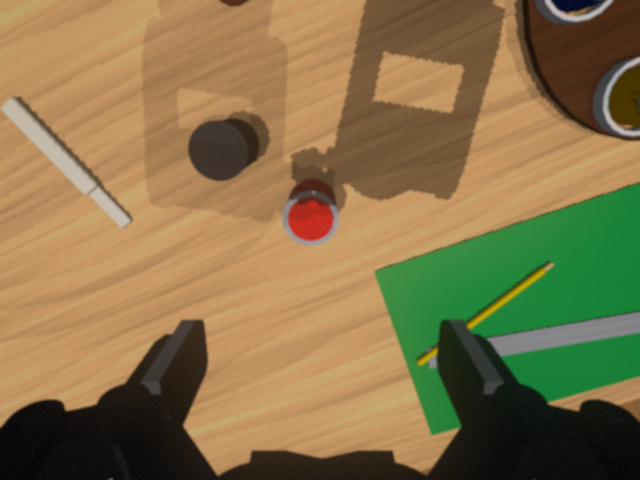

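Tin lid at (310,219) → (0.620,-0.288); black look-alike at (222,150) is clear of the fingers. Front azimuth 155.2°, white at 30.9°.

>>> move_arm(plan=[1, -9.5, -30, 0, 0, 0, 85, 0, 0, -40, 0, 0, 0, 85, 0, 0, -40, 0, 0, 0, 85, 0, 0, -40, 0, 0, 0, 85, 0, 0, -32, 0, 0, 0, 85, 0, 0, -20, 0, 0, 0, 85, 0, 0, -10, 0, 0, 0, 85, 0, 0, 0, 0, 0, 0, 85, 0, 0, 0, 0, 0, 0, 85], newtons=40)

```text
time: 3.95
eef_pos: [0.6215, -0.2896, 0.0293]
tcp_rot: [0.209, 0.978, -0.0, 0.001]
contact_force: [0.3, -0.6, 0.2]
opening: 0.999
finger_force: 0.0
```

>>> move_arm(plan=[0, 0, 0, 0, 0, 0, 40, 0, 0, 0, 0, 0, 0, 40, 0, 0, 0, 0, 0, 0, 40, 0, 0, 0, 0, 0, 0, 40, 0, 0, 0, 0, 0, 0, 40, 0, 0, 0, 0, 0, 0, 40, 0, 0, 0, 0, 0, 0, 40, 0, 0, 0, 0, 0, 0, 40], newtons=40)

```text
time: 4.75
eef_pos: [0.6211, -0.29, 0.0287]
tcp_rot: [0.209, 0.978, -0.0, 0.001]
contact_force: [0.6, 2.3, 5.6]
opening: 0.521
finger_force: 41.0
```

>>> move_arm(plan=[0, 0, 10, 0, 0, 0, 40, 0, 0, 25, 0, 0, 0, 40, 0, 0, 35, 0, 0, 0, 40, 0, 0, 35, 0, 0, 0, 40, 0, 0, 35, 0, 0, 0, 40, 0, 0, 30, 0, 0, 0, 40, 0, 0, 10, 0, 0, 0, 40, 0, 0, 0, 0, 0, 0, 40])

```text
time: 5.55
eef_pos: [0.6208, -0.2901, 0.209]
tcp_rot: [0.209, 0.978, -0.001, 0.001]
contact_force: [0.1, -1.1, -1.2]
opening: 0.52
finger_force: 41.1
```

>>> move_arm(plan=[-6, 14, 0, 0, 0, 0, 40, -12, 30, 0, 0, 0, 0, 40, -14, 36, 0, 0, 0, 0, 40, -14, 36, 0, 0, 0, 0, 40, -14, 36, 0, 0, 0, 0, 40, -14, 36, 0, 0, 0, 0, 40, -14, 36, 0, 0, 0, 0, 40, -14, 36, 0, 0, 0, 0, 40, -14, 36, 0, 0, 0, 0, 40, -12, 30, 0, 0, 0, 0, 40, -7, 16, 0, 0, 0, 0, 40, 0, 0, 0, 0, 0, 0, 40])

```text
time: 6.75
eef_pos: [0.4827, 0.0543, 0.2042]
tcp_rot: [0.208, 0.978, -0.0, -0.003]
contact_force: [0.0, -0.0, -2.0]
opening: 0.519
finger_force: 41.1
```

>>> move_arm(plan=[0, 0, -20, 0, 0, 0, 40, 0, 0, -20, 0, 0, 0, 40, 0, 0, -10, 0, 0, 0, 40, 0, 0, 0, 0, 0, 0, 40, 0, 0, 0, 0, 0, 0, 40])

```text
time: 7.25
eef_pos: [0.4854, 0.0519, 0.157]
tcp_rot: [0.21, 0.978, -0.0, -0.0]
contact_force: [0.3, 0.8, -0.9]
opening: 0.517
finger_force: 41.2
```

```bash
python3 - <<'E'
from fit import *
w=shot("wrist","w3.png"); s=ctrl.get_state(); print(s["eef_pos"],s["qpos"],s["opening"],s["finger_force"])
np.savez("w3.npz",**{k:w[k] for k in("color","o","R","f","cx","cy")})
zt=s["eef_pos"][2]-.0287+.062
b=blob(w,(150,150,500,480),red); print(b,onz(w,*b[0],zt))
E
```

```text
[0.48588843 0.05192741 0.15782384] [-1.01463201e-01 -5.50047878e-02  2.09154057e+00 -1.09593611e-04
  1.10420279e+00 -1.24990631e+00] 0.5219308078338876 41.15309536457062
(array([321.73128448, 370.38534279]), np.int32(8883), array([265, 322, 115,  98])) [0.48360053 0.05406449 0.19112384]
```

View pics/w3.png

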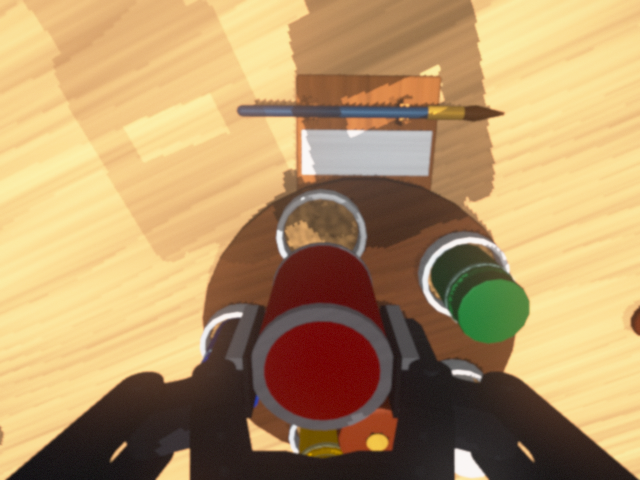

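Tin is held at rim centre (323,367); empty ring visible from (277,235) to (367,238), top at 190.

```bash
python3 - <<'E'
from fit import *
w=dict(np.load("w3.npz")); e=np.array([.48589,.05193]); zt=.1911
for p in((323,367),(321.7,370.4)): print("tin",onz(w,*p,zt))
h=cv2.cvtColor(w["color"],cv2.COLOR_RGB2HSV).astype(int); m=(h[...,1]<60)&(h[...,2]>100)
m[:186]=0;m[245:]=0;m[:,:270]=0;m[:,372:]=0
v,u=np.nonzero(m); P=np.array([onz(w,a,b,.044)[:2] for a,b in zip(u,v)])
f=lambda p:np.hypot(*(P-p[:2]).T)-p[2]
r=least_squares(f,[.486,.053,.028],loss="soft_l1",f_scale=.001); print("ring",r.x,len(P),np.median(abs(f(r.x))))
r=least_squares(lambda p:f([*p,.028]),[.486,.053],loss="soft_l1",f_scale=.001); print("ring fixed r",r.x,np.median(abs(f([*r.x,.028]))))
# tray front check
az=lambda d:np.degrees(np.arctan2(d[1],d[0])).round(2)
ax=np.array([.5735,.0453])
print("front",az((onz(w,297,74,.03)+onz(w,440,77,.03))[:2]/2-ax), "tray", az((onz(w,302,129,.032)+onz(w,431,176,.032))[:2]/2-ax))
E
```

```text
tin [0.48262967 0.05494242 0.1911    ]
tin [0.48361728 0.05404602 0.1911    ]
ring [0.4844423  0.05298265 0.0273898 ] 1256 0.0013605899592124444
ring fixed r [0.48513133 0.05267464] 0.0013718533570281043
front 155.78 tray 155.42
```

>>> move_arm(plan=[2, -0.5, 0, 0, 0, 0, 40, 0, 0, -20, 0, 0, 0, 40, 0, 0, -25, 0, 0, 0, 40, 0, 0, -20, 0, 0, 0, 40, 0, 0, -12, 0, 0, 0, 40, 0, 0, 0, 0, 0, 0, 40, 0, 0, 0, 0, 0, 0, 40])

```text
time: 8.0
eef_pos: [0.4881, 0.0517, 0.0812]
tcp_rot: [0.209, 0.978, 0.0, 0.001]
contact_force: [0.5, 0.1, -1.9]
opening: 0.524
finger_force: 41.1
```

```bash
python3 - <<'E'
from fit import *
w=shot("wrist","w4.png"); s=ctrl.get_state(); print(s["eef_pos"],s["contact_force"])
E
```

```text
[0.48850093 0.05171884 0.0816978 ] [ 0.9140079   0.34948689 -0.9294198 ]
```

View pics/w4.png

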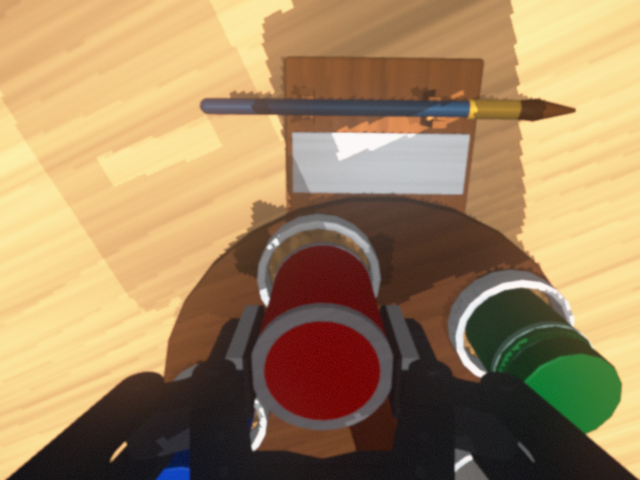

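Ring outer edges at 258/381 (top 215), tin bottom far edge about (322,245); nearly centred. Quick check of the numbers.

```bash
python3 - <<'E'
from h import *
w=shot("wrist"); z=ctrl.get_state()["eef_pos"][2]-.0287
tx=np.array([-.913,.409]);ty=np.array([.409,.913]); e=np.array([.4885,.0517])
p=lambda u,v,z:((onz(w,u,v,z)[:2]-e)@np.c_[tx,ty]*1000).round(1)
print("ring outer top-30:",p(320,215,.044),"ring L R",p(258,268,.044),p(381,268,.044))
print("tin bottom far",p(322,245,z),"L R",p(275,270,z),p(371,270,z),"rim c",p(323,366,z+.062), z)
E
```

```text
ring outer top-30: [34.5  0.5] ring L R [  8.2 -29.4] [ 8.1 29.8]
tin bottom far [23.   1.4] L R [ 11.  -20.1] [10.9 23.8] rim c [3.8 1.6] 0.05313776662609798
```

>>> move_arm(plan=[-1.3, -0.5, 0, 0, 0, 0, 40, 0, 0, -5, 0, 0, 0, 40, 0, 0, -4, 0, 0, 0, 40, 0, 0, -3, 0, 0, 0, 40, 0, 0, 0, 0, 0, 0, 40])

```text
time: 8.6
eef_pos: [0.4854, 0.0514, 0.0675]
tcp_rot: [0.209, 0.978, -0.0, -0.001]
contact_force: [0.2, 0.2, -1.6]
opening: 0.518
finger_force: 41.1
```

>>> move_arm(plan=[0, 0, -3, 0, 0, 0, 40, 0, 0, -3, 0, 0, 0, 40, 0, 0, -1.5, 0, 0, 0, 40, 0, 0, 0, 0, 0, 0, 40])

```text
time: 9.0
eef_pos: [0.4858, 0.0514, 0.0605]
tcp_rot: [0.209, 0.978, -0.0, -0.0]
contact_force: [-0.1, -0.1, -2.6]
opening: 0.516
finger_force: 41.1
```

>>> move_arm(plan=[0, 0, -1.5, 0, 0, 0, 40, 0, 0, 0, 0, 0, 0, 40, 0, 0, 0, 0, 0, 0, 46, 0, 0, 0, 0, 0, 0, 50, 0, 0, 0, 0, 0, 0, 54, 0, 0, 0, 0, 0, 0, 58, 0, 0, 0, 0, 0, 0, 60, 0, 0, 0, 0, 0, 0, 60, 0, 0, 0, 0, 0, 0, 60])

```text
time: 9.9
eef_pos: [0.486, 0.0513, 0.0593]
tcp_rot: [0.209, 0.978, -0.0, 0.0]
contact_force: [0.9, -0.6, -1.5]
opening: 0.699
finger_force: 0.0
```

>>> move_arm(plan=[0, 0, 10, 0, 0, 0, 60, 0, 0, 20, 0, 0, 0, 60, 0, 0, 30, 0, 0, 0, 60, 0, 0, 40, 0, 0, 0, 60, 0, 0, 40, 0, 0, 0, 60, 0, 0, 20, 0, 0, 0, 70, 0, 0, 0, 0, 0, 0, 70])

```text
time: 10.6
eef_pos: [0.4884, 0.0512, 0.2245]
tcp_rot: [0.209, 0.978, 0.001, 0.005]
contact_force: [0.6, 0.3, -0.0]
opening: 0.82
finger_force: 0.0
```

>>> move_arm(plan=[7, -0.5, 7, 0, 0, -8.5, 70, 7, -0.5, 7, 0, 0, -8.5, 70, 7, -0.5, 7, 0, 0, -8.5, 70, 7, -0.5, 7, 0, 0, -8.5, 70, 7, -0.5, 7, 0, 0, -8.5, 70, 7, -0.5, 7, 0, 0, -8.5, 70, 7, -0.5, 7, 0, 0, -8.5, 70, 7, -0.5, 7, 0, 0, -8.5, 70, 7, -0.5, 7, 0, 0, -8.5, 70, 7, -0.5, 7, 0, 0, -8.5, 70, 7, -0.5, 7, 0, 0, -8.5, 70, 7, -0.5, 7, 0, 0, -8.5, 70])

```text
time: 11.8
eef_pos: [0.5696, 0.0454, 0.3016]
tcp_rot: [0.893, 0.45, -0.001, -0.001]
contact_force: [0.1, -0.4, -0.3]
opening: 0.823
finger_force: 0.0
```

>>> move_arm(plan=[0, 0, 0, 0, 0, -8, 70, 0, 0, 0, 0, 0, -8, 70, 0, 0, 0, 0, 0, -6, 70, 0, 0, 0, 0, 0, 0, 70, 0, 0, 0, 0, 0, 0, 70])

```text
time: 12.3
eef_pos: [0.5695, 0.0454, 0.3021]
tcp_rot: [0.961, 0.275, -0.001, -0.0]
contact_force: [-0.4, 0.3, 0.0]
opening: 0.821
finger_force: 0.0
```

```bash
python3 - <<'E'
from fit import *
w=shot("wrist","w5.png"); s=ctrl.get_state(); print(s["eef_pos"],s["tcp_rot"],s["qpos"],s["time"])
np.savez("w5.npz",**{k:w[k] for k in("color","o","R","f","cx","cy")})
E
```

```text
[0.56964629 0.04538352 0.30235434] [ 9.61405794e-01  2.75133177e-01 -7.36185464e-04 -3.04434978e-04] [-9.80076874e-02  1.20143232e-02  1.75463042e+00  2.49732059e-05
  1.37654102e+00  9.15327171e-01] 12.35
```

View pics/w5.png

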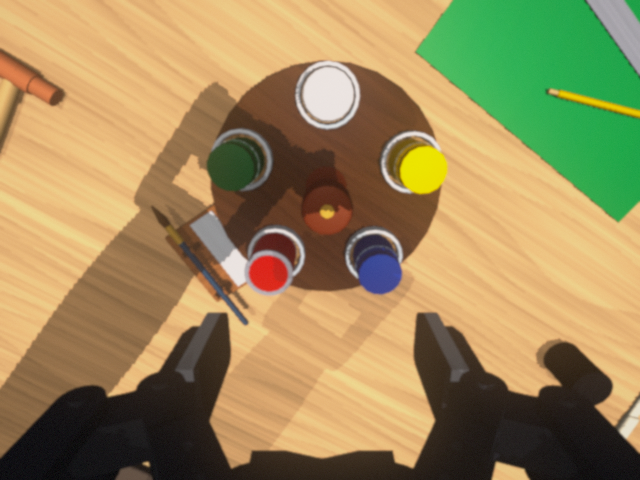

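Tin stands in its cup at (270,268); white jar at (328,93), green (235,165), yellow (421,168), blue (378,270), knob top (327,211).

```bash
python3 - <<'E'
from fit import *
w=dict(np.load("w5.npz"))
x,r=pent(w,{0:(275,255),1:(374,255),2:(411,162),3:(328,95),4:(241,160)}); print(x,np.degrees(x[2]),(r*1000).round(1))
az=lambda d:np.degrees(np.arctan2(d[1],d[0])).round(2)
print("knob",onz(w,327,211,.132))
ax=np.array([.5735,.0453])
for k,bx,f,z in(("white",(300,65,356,124),wh,.092),("blue",(352,245,405,297),bl,.092),("yellow",(395,140,450,197),ye,.092),("tin",(245,248,296,298),red,.092)):
    b=blob(w,bx,f);p=onz(w,*b[0],z);print(k,b[0],p,az(p[:2]-ax))
E
```

```text
[0.57407715 0.04528939 3.0574316 ] 175.17792707625603 [[ 0.7 -0.4]
 [-0.9 -0.3]
 [ 0.4 -0.6]
 [-0.2  0.7]
 [-0.1  0.5]]
knob [0.57352743 0.04464661 0.132     ]
white [329.3907484   92.12937194] [0.65075797 0.09032196 0.092     ] 30.23
blue [379.3177648  272.86738949] [ 0.54041086 -0.03489571  0.092     ] -112.42
yellow [422.76492537 169.07249467] [ 0.6405861  -0.01165204  0.092     ] -40.33
tin [267.96161228 273.03934741] [0.48477437 0.05407789 0.092     ] 174.35
```

>>> move_arm(plan=[4.2, -0.5, -10, 0, 0, 0, 65, 0, 0, -30, 0, 0, 0, 65, 0, 0, -40, 0, 0, 0, 65, 0, 0, -40, 0, 0, 0, 65, 0, 0, -40, 0, 0, 0, 65, 0, 0, -25, 0, 0, 0, 65, 0, 0, -12, 0, 0, 0, 65, 0, 0, -5, 0, 0, 0, 65, 0, 0, 0, 0, 0, 0, 65, 0, 0, 0, 0, 0, 0, 65], newtons=50)

```text
time: 13.35
eef_pos: [0.5755, 0.0447, 0.1031]
tcp_rot: [0.962, 0.274, 0.002, 0.001]
contact_force: [-0.1, -1.2, 1.0]
opening: 0.762
finger_force: 0.0
```

>>> move_arm(plan=[0, 0, 0, 0, 0, 0, 50, 0, 0, 0, 0, 0, 0, 45, 0, 0, 0, 0, 0, 0, 35, 0, 0, 0, 0, 0, 0, 35, 0, 0, 0, 0, 0, 0, 35, 0, 0, 0, 0, 0, 0, 35, 0, 0, 0, 0, 0, 0, 35], newtons=50)

```text
time: 14.05
eef_pos: [0.5751, 0.0445, 0.1029]
tcp_rot: [0.962, 0.274, 0.001, 0.001]
contact_force: [-1.4, -1.1, 6.0]
opening: 0.476
finger_force: 51.2
```

>>> move_arm(plan=[0, 0, 0, 0, 0, 1.5, 35, 0, 0, 0, 0, 0, 3.5, 35, 0, 0, 0, 0, 0, 5, 35, 0, 0, 0, 0, 0, 5, 35, 0, 0, 0, 0, 0, 5, 35, 0, 0, 0, 0, 0, 5, 35, 0, 0, 0, 0, 0, 5, 35, 0, 0, 0, 0, 0, 5, 35, 0, 0, 0, 0, 0, 5, 35, 0, 0, 0, 0, 0, 5, 35, 0, 0, 0, 0, 0, 3.5, 35, 0, 0, 0, 0, 0, 1.5, 35], newtons=60)

```text
time: 15.25
eef_pos: [0.5739, 0.0454, 0.1029]
tcp_rot: [0.755, 0.656, -0.0, -0.001]
contact_force: [-6.6, 0.2, 8.9]
opening: 0.478
finger_force: 60.1
```

>>> move_arm(plan=[0, 0, 0, 0, 0, 1.5, 35, 0, 0, 0, 0, 0, 3.5, 35, 0, 0, 0, 0, 0, 5, 35, 0, 0, 0, 0, 0, 5, 35, 0, 0, 0, 0, 0, 5, 35, 0, 0, 0, 0, 0, 5, 35, 0, 0, 0, 0, 0, 5, 35, 0, 0, 0, 0, 0, 5, 35, 0, 0, 0, 0, 0, 5, 35, 0, 0, 0, 0, 0, 5, 35, 0, 0, 0, 0, 0, 3.5, 35, 0, 0, 0, 0, 0, 1.5, 35])

```text
time: 16.45
eef_pos: [0.5724, 0.045, 0.1029]
tcp_rot: [0.408, 0.913, -0.001, -0.003]
contact_force: [-10.8, -2.2, 13.0]
opening: 0.474
finger_force: 60.5
```

>>> move_arm(plan=[0, 0, 0, 0, 0, 1.5, 35, 0, 0, 0, 0, 0, 4, 35, 0, 0, 0, 0, 0, 5, 35, 0, 0, 0, 0, 0, 5, 35, 0, 0, 0, 0, 0, 5, 35, 0, 0, 0, 0, 0, 3, 35, 0, 0, 0, 0, 0, 1, 35, 0, 0, 0, 0, 0, 0, 35, 0, 0, 0, 0, 0, 0, 35, 0, 0, 0, 0, 0, 0, 35])

```text
time: 17.45
eef_pos: [0.5719, 0.0444, 0.1029]
tcp_rot: [0.205, 0.979, -0.001, -0.004]
contact_force: [-13.0, -3.7, 13.7]
opening: 0.476
finger_force: 60.6
```

```bash
python3 - <<'E'
from fit import *
w=shot("wrist"); s=ctrl.get_state(); print(s["eef_pos"],s["tcp_rot"],s["finger_force"],s["contact_force"],s["wrist_torque"])
np.savez("w6.npz",**{k:w[k] for k in("color","o","R","f","cx","cy")})
c=shot("top"); np.savez("t6.npz",**{k:c[k] for k in("color","o","R","f","cx","cy")})
a=w["color"][:,:,::-1]; b=cv2.resize(c["color"][190:300,270:380,::-1],(400,400),interpolation=2)
im=np.zeros((480,800,3),np.uint8); im[:,:400]=a[:,120:520]; im[:400,400:]=b; cv2.imwrite("pics/f6.png",im)
E
```

```text
[0.57191236 0.04438777 0.10287172] [ 2.05139424e-01  9.78725905e-01 -8.56329536e-04 -3.56176872e-03] 60.56224465370178 [-12.80044674  -4.06467591  13.63291162] [ 0.0516519   1.56757165 -0.00162834]
```

View pics/f6.png

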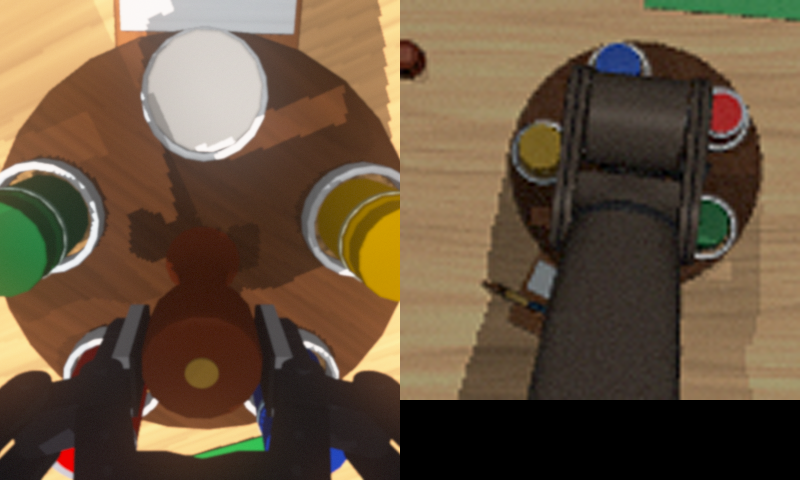

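White jar ring at crop (204,92), tray edges 117–298 above it: about at the front, gripper on the knob. Numbers:

```bash
python3 - <<'E'
from fit import *
w=dict(np.load("w6.npz")); ax=np.array([.5738,.045])
az=lambda d:np.degrees(np.arctan2(d[1],d[0])).round(2)
h=cv2.cvtColor(w["color"],cv2.COLOR_RGB2HSV).astype(int)
for v in(4,10,16,22): # tongue edges: report orange/wood vs tray transitions
    s=(h[v,:,1]<60)&(h[v,:,2]>120); t=np.nonzero(s[225:432])[0]+225; print(v,t.min(),t.max(),az((onz(w,t.min(),v,.032)+onz(w,t.max(),v,.032))[:2]/2-ax))
P=[onz(w,120+u,92,.044)[:2] for u in(140,268)]; p=np.mean(P,0); print("ring",p,az(p-ax),np.linalg.norm(P[1]-P[0]))
b=blob(w,(255,20,395,165),wh);q=onz(w,*b[0],.092);print("lid",b,q,az(q[:2]-ax))
x,r=pent(w,{0:(324,95),1:(168,217),4:(475,217)} if 0 else {0:(324,94)});
for k,uv in(("green ring",(120-5+45,219)),): print(k,onz(w,*uv,.044))
E
```

```text
4 240 416 155.13
10 240 415 155.21
16 240 415 155.18
22 241 414 155.16
ring [0.49159045 0.08195633] 155.79 0.05998623776639135
lid (array([327.06268357,  85.26341428]), np.int32(13959), array([255,  20, 140, 140])) [0.49154756 0.0830894  0.092     ] 155.15
green ring [ 0.51390956 -0.02027202  0.044     ]
```

```bash
python3 -c "
from plant import order
print(order.sign_off())"
```

```text
the job is handed in; nothing more can be done
None
```

The red tin is standing released in the empty cup, the white jar is at the front to within about 0.6° by the wrist camera, and the gripper is still holding the knob at about 60 N; I have handed the job in.

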